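# Press a fresh cheese: follower in, bar down, draw gauge pulled to its line

### The job

Put the fresh cheese under pressure: lay the loose round follower flat on the cheese in the mould of the table press, boss up, and swing the press bar down onto it. Then pull out the sprung draw gauge and hook its cross pin onto the stepped fork of the bar, on the step that leaves the gauge showing its first ring line but not its second. Leave everything else standing where it is.

Things in the scene. Friction and masses are not known exactly. Their poses are not given: they have to be found in the camera images.
- press: Table press fixed to the worktop: wooden board 320 x 150 mm, top at 22 mm, with a round steel mould, a hinged press bar and a sprung draw gauge. Origin under the board, on the mould's axis. Its x axis runs along the board from the bar's hinge (x -105 mm, z 107) past the mould (0) to the gauge's pivot (+112, z 34); z up. The gauge leans out beyond the +x end.
- press_mould (a point): Centre of the mould's open top, 78 mm above the worktop. The mould is a steel ring, inner diameter 106 mm, outer 112 mm. The cheese in it has a flat top, 49 to 61 mm above the worktop (it differs from batch to batch).
- press_bar: Steel press bar, 18 mm wide, 12 mm thick, origin at its hinge (axis along the press's y). Its x axis runs along the bar to the fork at its end, z out of its upper side. It starts thrown open, leaning back past upright, 2.15 to 2.4 rad from level; stiff hinge, but it sinks by its weight when low. Shut, it bears on the follower's boss 105 mm from the hinge, up to 4 degrees off level.
- press_nose (a point): Outer end of the fork's outer step, midway between the tines: bar frame x 252.5, z -4.7 mm. Fork 33 mm wide; tines 10 mm, slot 13 mm for the rod, three steps on top rising to the hinge. Surfaces in the bar frame (mm): outer x 241 to 252.5, z -4.7; middle x 229 to 241, z 9.0; inner x 217 to 229, z 20.4; then a wall to z 30. Underside z -14.
- press_pivot (a point): Pivot of the draw gauge on the board, 34 mm above the worktop; axis along the press's y. The gauge swings in the press's x-z plane, from upright to leaning out, away from the mould, by 1.05 rad (start 0.8 to 1.0 rad); it stays where it is put. Hooked on, it leans out a little, so its pull draws the pin against the riser of the next step.
- gauge_rod (a joint): How far the gauge's rod is drawn out of its barrel (23 mm thick, mouth 44 mm from the pivot): 0 at rest, at most 0.052 m. A spring pulls it back, 6 N at 0, 15 N at 0.030. Two dark ring lines on the rod, hidden at rest, come out of the mouth one after the other: the first at 0.019 m, the second at 0.032 m.
- gauge_pin (a point): Centre of the cross pin at the rod's head: a round steel pin 8 mm thick and 52 mm long, along the press's y axis, 62 mm from the pivot at rest (62 mm plus the draw when pulled).
- gauge_grip (a point): Middle of the wooden grip above the pin: a bar 14 x 14 mm in section, from 11 to 53 mm beyond the pin along the rod; this point lies 34 mm beyond the pin.
- follower: Loose wooden follower: a disc 98 mm in diameter and 10 mm thick with a round boss 26 mm in diameter on top, 46 mm high in all. Origin: centre of its underside, z up. It starts lying on the worktop, boss up. The bar bears on the boss.
- bowl: Blue bowl, 140 mm across, 62 mm high; a bystander. Origin under its middle.
- milk_jug: White jug, 85 mm high; a bystander. Origin under it.
- spice_jar: Glass spice jar with red lid, 45 mm wide, 106 mm high; a bystander. Origin under its middle.
- lemon: Yellow lemon, 78 x 55 mm; a bystander. Origin under its middle.
- mug_tea: Blue striped mug, 94 mm high; a bystander. Origin under its middle.

How it is judged:
On the way, in this order (a step that is already met when the one before it is completed fails the run):
1. the follower lies level on the cheese in the mould, let go (horizontal distance between follower and press_mould below 0.007 m and angle between follower's own z axis and vertical below 0.06 rad and z of follower in the frame of press below 0.066 m and contact force between follower and the fingers below 0.1 N), for 0.2 s.
2. the press bar is swung down and rests on the follower's boss (contact force between follower and press_bar above 0.5 N), for 0.2 s.
At the end, for the whole second after the job is handed in: The follower lies level (within 0.06 rad) on the cheese, centred in the mould within 7 mm; the bar presses on it with more than 10 N by the gauge's own pull; the gauge, hooked on the fork and let go, stays drawn between 19 and 32 mm (first ring line out, second still in the barrel); all at rest (horizontal distance between follower and press_mould below 0.007 m and angle between follower's own z axis and vertical below 0.06 rad and z of follower in the frame of press below 0.066 m and contact force between follower and press_bar above 10 N and value of joint gauge_rod between 0.019 and 0.032 m and velocity of joint gauge_rod between -0.01 and 0.01 m/s and linear speed of follower below 0.01 m/s); the robot touches nothing.
It fails at once if a bystander (bowl, jug, spice jar, lemon, mug) is pushed more than 3 cm from its place (distance of any of bowl, milk_jug, spice_jar, lemon, mug_tea from where it was at the start of the episode above 0.03 m).
It also fails if it takes over 64 s, if anything falls off the work surface, if the arm or the gripper's body presses on something with over 40 N, if the wrist force passes 120 N, or if a joint passes its speed limit or range.

### The arm

A 6-joint arm with a two-finger parallel gripper is mounted at the origin on a cart in front of the work surface, level with it; the furniture and walls round the work are solid. World frame = base frame: x ahead of the robot, y to its left, z up, the work surface at z = 0. Lengths are in m, angles in rad, forces in N, time in s.
With the tool pointing down it reaches from about 0.4 to 0.825 m from the base axis. Payload 7 kg.
Tool frame: the origin (TCP) lies at the very end of the fingers, on their centre line; the grasp point (between the pads) lies 19 mm behind it; z points along the fingers, y is the line along which they close (so a half turn about z gives the same grasp; the last joint's range is limited). The gripper opens to 88 mm and grips with 3 to 60 N. Pads are 19 mm wide; open, the fingers measure 130 mm over their backs; the gripper's body (78 mm by 193 mm) begins 47 mm behind the grasp point.
Start: joints at [1.611, 0.359, 0.012, 0, -1.224, -0.288], TCP at [0.166, 0.654, 0.227] pointing down, gripper open.
Joint ranges: [-3.07, 3.07], [-1.43, 2.12], [-1.02, 1.25], [-3.03, 1.67], [-3.05, -0], [-3.03, 3.03]. Speed limits (rad/s): [2.39, 2.39, 3.01, 3.14, 3.14, 3.14].

### API

Orientations are given as [roll, pitch, yaw] about the fixed x, y, z axes, in that order (R = Rz(yaw) Ry(pitch) Rx(roll)).
In Python, from station import * gives the robot as it stands.
- The arm moves only by the tool servo_tool, never from a script. Its argument "moves" is a list of rows, each an object of numbers: "jaw": the opening, from 0 (shut) to 1 (fully open); "dx", "dy", "dz": the shift along the world's x, y, z in m; "roll": the turn about the world's z in degrees. A call has exactly 10 rows; each row shifts and turns the commanded pose from where the row before left it; what a row does not reach is not made up. A row lasts 1/8 s, in which the tool goes at most 62.5 mm and 10.7 degrees, less where a joint would pass 70% of its speed; a pose out of reach is approached as far as the arm can. A call with a gripper value outside its range is refused whole. The fingers move at their own pace and stop on an object; "newtons" is the grip in N (left out, the last holds). Time passes only in rows, so rows that do not move let the fingers close, or fill a call up. It gives the time, the measured TCP pose, the force, the opening and the grip force at its end, in the units of the state.
- get_state(): the state, without advancing time (a new reading comes with each control period).
- grab_frame(name): name is "scene" or "top" or "wrist"; returns (picture, depth): 384x512x3 uint8, red, green, blue; 384x512 float32, m along the optical axis (not along the pixel's ray), 0 where there is no reading.
- calibration(name): a dict with "intrinsics" (3x3 intrinsics, pixels), "R" (3x3) and "t" (3): a world point X has camera coordinates R X + t. Camera axes: x right, y down, z forward; pixel columns grow to the right and rows downward; lengths in m; the calibration is good to about 2 mm. A picture is of the moment at which its call begins: read the wrist's pose just before it. calibration takes no time and is no camera call; for the wrist camera it gives the pose at the moment of the call.
- job_done(): hands the job in; it is judged then, once.
The state is a dict: "t": time; "q": joint angles; "qd": joint speeds; "joint_efforts": joint torques, N m; "eef_pos": TCP position; "ee_rot": TCP orientation; "force": force on the tool from outside, world axes, zero at the start; "moment": the same for the moment, N m; "width": finger opening in m; "gripper_force": force on a finger pad.
Only numpy, scipy, OpenCV 4.12 (cv2) and the standard library are available. Lean on these libraries where they do the work, as an engineer would, in place of code of your own. Each camera call takes 0.05 s, during which the arm holds its last target. There are 200 camera calls.

## Working session

There is one attempt and no reset: what is moved stays moved. The work goes in short steps, Python scripts to look and compute and a tool call to move; the robot and the scene stay as the last step left them, time stands still between calls to the robot, and variables do not carry over. Pictures are saved under pics/ and viewed, at most 10 in all, crops included, and the job is handed in when it is done.

Besides the shell and the picture viewer there is one more tool, called as name(argument=value, ...) on one line, values as JSON. servo_tool: Moves the arm, as the interface text tells. Its arguments: {"type":"object","properties":{"moves":{"type":"array","items":{"type":"object","properties":{"jaw":{"type":"number"},"dx":{"type":"number"},"dy":{"type":"number"},"dz":{"type":"number"},"roll":{"type":"number"}}}},"newtons":{"type":"number"}},"required":["moves"]}

```bash
mkdir -p pics; ls; python3 - <<'E'
from station import *
import cv2,numpy as np
s=get_state();print(s['t'],s['eef_pos'],s['ee_rot'],s['width'])
for n in('scene','top'):
    p,d=grab_frame(n);cv2.imwrite(f'pics/{n}0.png',cv2.resize(p[:,:,::-1],(800,600)));np.savez(f'pics/{n}0.npz',p=p,d=d)
    c=calibration(n);print(n,c)
E
```

```text
pics
0.0 [0.16544735 0.65389992 0.22564797] [ 3.13995808e+00 -1.46249792e-04 -2.47880089e-01] 0.08775582037743546
scene {'intrinsics': array([[489.69228803,   0.        , 257.86692302],
       [  0.        , 489.69228803, 194.22539553],
       [  0.        ,   0.        ,   1.        ]]), 'R': array([[ 0.74155209, -0.67067   , -0.01738522],
       [-0.51196356, -0.54894487, -0.66072145],
       [ 0.43358253,  0.49885997, -0.75042982]]), 't': array([-0.29881262,  0.49486499,  1.19559187])}
top {'intrinsics': array([[378.83305172,   0.        , 261.8485067 ],
       [  0.        , 378.83305172, 198.37075249],
       [  0.        ,   0.        ,   1.        ]]), 'R': array([[-0.02205158, -0.99972955,  0.00738563],
       [-0.99680779,  0.02141894, -0.07691206],
       [ 0.07673306, -0.00905809, -0.99701053]]), 't': array([0.23991468, 0.60334734, 1.14408149])}
```

View pics/scene0.png

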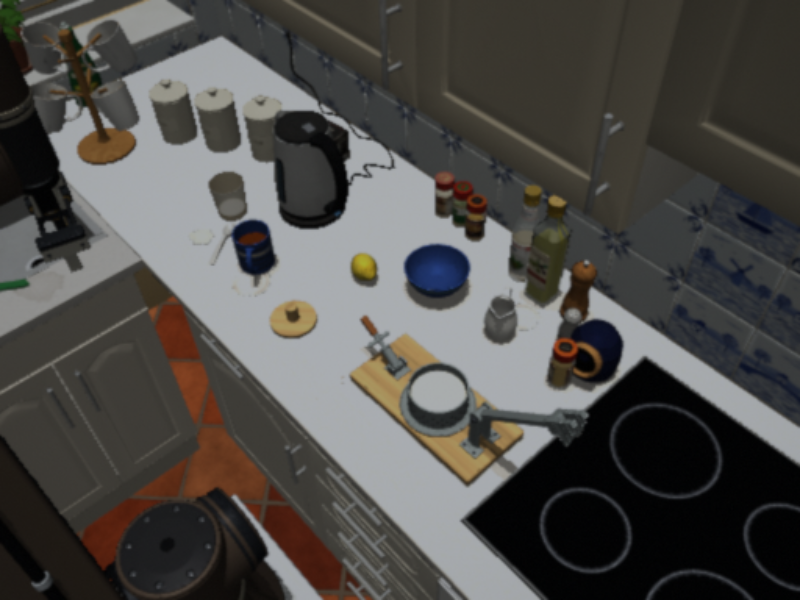

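View pics/top0.png

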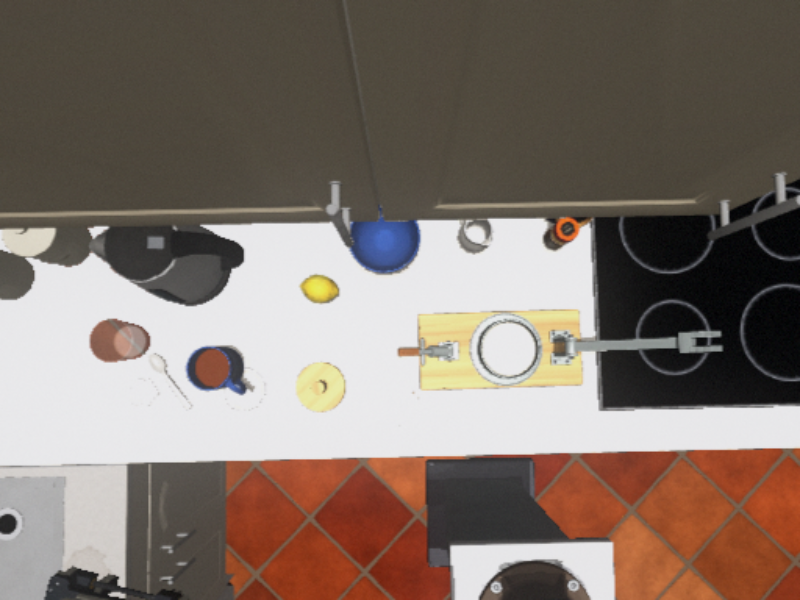

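The top view (world +x up, +y left) shows the mould at (507,349), the follower boss at (321,386) and the gauge grip at (405,351). The bar is open towards the right, with its fork at (705,341). I'll measure these from depth.

```bash
cat >h.py <<'E'
from station import *
import cv2,numpy as np
def cloud(d,c):
    K,R,t=c['intrinsics'],c['R'],c['t']
    v,u=np.mgrid[:d.shape[0],:d.shape[1]]
    P=np.stack([(u-K[0,2])/K[0,0]*d,(v-K[1,2])/K[1,1]*d,d],-1)
    W=(P-t)@R; W[d<=0]=np.nan
    return W
E
python3 - <<'E'
from h import *
np.set_printoptions(precision=4,suppress=True)
for n in('top','scene'):
    z=np.load(f'pics/{n}0.npz');p,d=z['p'],z['d'];W=cloud(d,calibration(n));x,y,h=W[...,0],W[...,1],W[...,2]
    k=1.5625
    if n=='top':
        f0=W[int(386/k),int(321/k)];m0=W[int(349/k),int(507/k)]
    print(n,'seed',f0,m0)
    print('table',np.nanmedian(h[(abs(x-f0[0])<.1)&(abs(y-f0[1]-.0)<.12)]))
    def rep(name,m):
        Q=W[m]; 
        if len(Q)>5:
            (cx,cy),r=cv2.minEnclosingCircle(Q[:,:2].astype(np.float32));print(name,len(Q),'med',np.median(Q,0),'circ',cx,cy,r)
    nf=np.hypot(x-f0[0],y-f0[1]);nm=np.hypot(x-m0[0],y-m0[1])
    rep('disc',(nf<.07)&(h>.006)&(h<.02));rep('boss',(nf<.04)&(h>.037)&(h<.055))
    rep('rim',(nm<.07)&(h>.071)&(h<.085));rep('cheese',(nm<.04)&(h>.03)&(h<.07))
    mm=(abs(x-m0[0])<.12)&(abs(y-m0[1])<.2)&(h>.016)&(h<.026)
    b=cv2.minAreaRect(W[mm][:,:2].astype(np.float32));print('board',b,cv2.boxPoints(b))
    g=(abs(x-m0[0])<.05)&(y>m0[1]+.1)&(y<m0[1]+.3)&(h>.03)&(h<.2);print('gauge',g.sum())
    Q=W[g]; 
    for a in np.arange(m0[1]+.09,m0[1]+.3,.012):
        s=Q[(Q[:,1]>=a)&(Q[:,1]<a+.012)]
        if len(s):print(np.array([a]),len(s),s.mean(0),s[:,2].max(),s[:,0].min(),s[:,0].max())
    print('bar')
    g=(abs(x-m0[0])<.05)&(y<m0[1]-.08)&(y>m0[1]-.5)&(h>.05);Q=W[g]
    for a in np.arange(m0[1]-.4,m0[1]-.08,.02):
        s=Q[(Q[:,1]>=a)&(Q[:,1]<a+.02)]
        if len(s):print(np.array([a]),len(s),s.mean(0),s[:,2].max(),s[:,0].min(),s[:,0].max())
E
```

```text
top seed [0.4647 0.4    0.0442] [0.5283 0.0444 0.061 ]
table 0.00018454220397318093
disc 688 med [0.4626 0.4053 0.0097] circ 0.4641468822956085 0.3960706889629364 0.05971318855881691
boss 62 med [0.462  0.4062 0.0452] circ 0.462189257144928 0.40653523802757263 0.012842265889048576
rim 154 med [0.5266 0.039  0.0771] circ 0.5280967354774475 0.041530877351760864 0.05596981197595596
cheese 571 med [0.5282 0.0448 0.0605] circ 0.5282073020935059 0.04444499313831329 0.03987510874867439
board ((0.5280414819717407, 0.05188124626874924), (0.14985023438930511, 0.31941506266593933), 0.6134530305862427) [[ 0.4514  0.2108]
 [ 0.4548 -0.1086]
 [ 0.6047 -0.107 ]
 [ 0.6013  0.2124]]
gauge 254
[0.1344] 4 [0.5255 0.1458 0.0378] 0.045549480753693 0.5096830682324007 0.5338606896294515
[0.1464] 43 [0.527  0.1523 0.0413] 0.05017632602475049 0.5097408888269521 0.5461115635612805
[0.1584] 30 [0.5259 0.1635 0.0482] 0.05676167679073777 0.5099656042707155 0.5434155375634305
[0.1704] 24 [0.5267 0.1764 0.0585] 0.066112110803616 0.5192485113650606 0.534210149053142
[0.1824] 28 [0.5262 0.1882 0.0616] 0.069832077215
[... 3548 characters left out ...]
08726560801 0.5423023217331243
[-0.1756] 59 [ 0.5253 -0.1661  0.2098] 0.2224117591496379 0.5184825581913637 0.5380843340749053
[-0.1556] 50 [ 0.5254 -0.1458  0.1897] 0.2025695348852848 0.518186904386141 0.537949907181589
[-0.1356] 52 [ 0.5247 -0.1264  0.1718] 0.182483109228199 0.5175687347212669 0.538374515496557
[-0.1156] 48 [ 0.5243 -0.1059  0.152 ] 0.16494139543385616 0.5179630571437437 0.5352100315121844
[-0.0956] 51 [ 0.5239 -0.0847  0.1291] 0.1456941750194986 0.5099159045985974 0.5380851560787432
[-0.0756] 189 [ 0.5225 -0.0663  0.0935] 0.12496393618689688 0.505457236823493 0.5451676047245575
[-0.0556] 26 [ 0.5181 -0.0534  0.0943] 0.11866199695719289 0.509573608363982 0.5449219816565125
```

Both cameras agree to about 2 mm:

| Item | Measured |
|---|---|
| Follower | (.461, .407) |
| Mould | (.527, .0415) |
| Cheese top | about .060 |
| Press x axis | world +y, turned +0.6° |

With that cheese height the bar sits about 3° up. The outer step then gives a draw of about 27 mm and the middle step about 37 mm, so I'll use the outer one. First I go above the follower, with the jaws closing along world x.

servo_tool(moves=[{"dx":0.0295,"dy":-0.0247,"roll":-7.5,"jaw":0.8},{"dx":0.0295,"dy":-0.0247,"roll":-7.5,"jaw":0.8},{"dx":0.0295,"dy":-0.0247,"roll":-7.5,"jaw":0.8},{"dx":0.0295,"dy":-0.0247,"roll":-7.5,"jaw":0.8},{"dx":0.0295,"dy":-0.0247,"roll":-7.5,"jaw":0.8},{"dx":0.0295,"dy":-0.0247,"roll":-7.5,"jaw":0.8},{"dx":0.0295,"dy":-0.0247,"roll":-7.5,"jaw":0.8},{"dx":0.0295,"dy":-0.0247,"roll":-7.5,"jaw":0.8},{"dx":0.0295,"dy":-0.0247,"roll":-7.5,"jaw":0.8},{"dx":0.0295,"dy":-0.0247,"roll":-7.5,"jaw":0.8}], newtons=30)

```text
$.moves[0]: bad value
```

servo_tool(moves=[{"dx":0.0295,"dy":-0.0247,"dz":0,"roll":-7.5,"jaw":0.8},{"dx":0.0295,"dy":-0.0247,"dz":0,"roll":-7.5,"jaw":0.8},{"dx":0.0295,"dy":-0.0247,"dz":0,"roll":-7.5,"jaw":0.8},{"dx":0.0295,"dy":-0.0247,"dz":0,"roll":-7.5,"jaw":0.8},{"dx":0.0295,"dy":-0.0247,"dz":0,"roll":-7.5,"jaw":0.8},{"dx":0.0295,"dy":-0.0247,"dz":0,"roll":-7.5,"jaw":0.8},{"dx":0.0295,"dy":-0.0247,"dz":0,"roll":-7.5,"jaw":0.8},{"dx":0.0295,"dy":-0.0247,"dz":0,"roll":-7.5,"jaw":0.8},{"dx":0.0295,"dy":-0.0247,"dz":0,"roll":-7.5,"jaw":0.8},{"dx":0.0295,"dy":-0.0247,"dz":0,"roll":-7.5,"jaw":0.8}], newtons=30)

```text
t: 1.35
eef_pos: [0.4613, 0.4063, 0.2262]
ee_rot: [3.141, -0.0, -1.561]
force: [-0.2, 0.7, -0.6]
width: 0.07
gripper_force: 0.0
```

servo_tool(moves=[{"dx":0,"dy":0,"dz":-0.035,"roll":0,"jaw":0.8},{"dx":0,"dy":0,"dz":-0.04,"roll":0,"jaw":0.8},{"dx":0,"dy":0,"dz":-0.04,"roll":0,"jaw":0.8},{"dx":0,"dy":0,"dz":-0.04,"roll":0,"jaw":0.8},{"dx":0,"dy":0,"dz":-0.03,"roll":0,"jaw":0.8},{"dx":0,"dy":0,"dz":-0.02,"roll":0,"jaw":0.8},{"dx":0,"dy":0,"dz":0,"roll":0,"jaw":0.2},{"dx":0,"dy":0,"dz":0,"roll":0,"jaw":0.1},{"dx":0,"dy":0,"dz":0,"roll":0,"jaw":0.1},{"dx":0,"dy":0,"dz":0,"roll":0,"jaw":0.1}], newtons=30)

```text
t: 2.6
eef_pos: [0.4608, 0.4078, 0.0225]
ee_rot: [-3.141, 0.001, -1.557]
force: [0.3, 0.2, 0.0]
width: 0.0359
gripper_force: 0.0
```

Still closing. I'll let it close, then lift to z about .18.

servo_tool(moves=[{"dx":0,"dy":0,"dz":0,"roll":0,"jaw":0.1},{"dx":0,"dy":0,"dz":0,"roll":0,"jaw":0.1},{"dx":0,"dy":0,"dz":0,"roll":0,"jaw":0.1},{"dx":0,"dy":0,"dz":0,"roll":0,"jaw":0.1},{"dx":0,"dy":0,"dz":0.01,"roll":0,"jaw":0.1},{"dx":0,"dy":0,"dz":0.03,"roll":0,"jaw":0.1},{"dx":0,"dy":0,"dz":0.035,"roll":0,"jaw":0.1},{"dx":0,"dy":0,"dz":0.035,"roll":0,"jaw":0.1},{"dx":0,"dy":0,"dz":0.03,"roll":0,"jaw":0.1},{"dx":0,"dy":0,"dz":0.015,"roll":0,"jaw":0.1}], newtons=30)

```text
t: 3.85
eef_pos: [0.4607, 0.4077, 0.1785]
ee_rot: [-3.141, 0.002, -1.557]
force: [-0.2, 0.4, -2.4]
width: 0.0251
gripper_force: 30.0
```

servo_tool(moves=[{"dx":0.003,"dy":-0.02,"dz":0,"roll":0,"jaw":0.1},{"dx":0.007,"dy":-0.038,"dz":0,"roll":0,"jaw":0.1},{"dx":0.008,"dy":-0.044,"dz":0,"roll":0,"jaw":0.1},{"dx":0.008,"dy":-0.044,"dz":0,"roll":0,"jaw":0.1},{"dx":0.008,"dy":-0.044,"dz":0,"roll":0,"jaw":0.1},{"dx":0.008,"dy":-0.044,"dz":0,"roll":0,"jaw":0.1},{"dx":0.008,"dy":-0.044,"dz":0,"roll":0,"jaw":0.1},{"dx":0.008,"dy":-0.044,"dz":0,"roll":0,"jaw":0.1},{"dx":0.006,"dy":-0.034,"dz":0,"roll":0,"jaw":0.1},{"dx":0.002,"dy":-0.01,"dz":0,"roll":0,"jaw":0.1}], newtons=30)

```text
t: 5.1
eef_pos: [0.5253, 0.0388, 0.1752]
ee_rot: [3.139, -0.001, -1.56]
force: [-0.0, 0.2, -1.3]
width: 0.0253
gripper_force: 30.0
```

```bash
python3 - <<'E'
from h import *
a=[]
for n in('top','wrist'):
    p,d=grab_frame(n);np.savez(f'pics/{n}1.npz',p=p,d=d)
    a.append(cv2.resize(p[:,:,::-1],(400,300)) if n=='wrist' else cv2.resize(p[160:290,250:423,::-1],(400,300)))
cv2.imwrite('pics/m1.png',np.hstack(a))
print(get_state()['eef_pos'])
E
```

```text
[0.52582247 0.04005486 0.17561972]
```

View pics/m1.png

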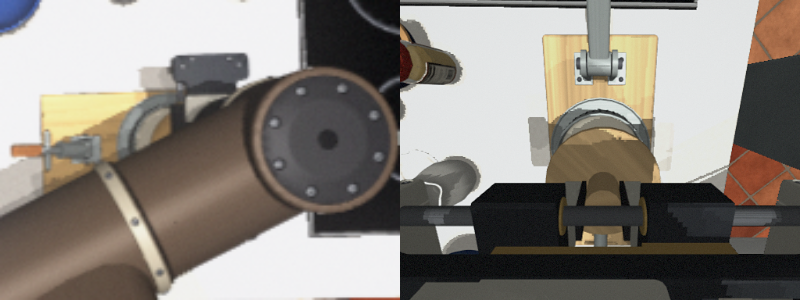

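The wrist view (up = world -y) shows the follower level in the jaws and the mould rim just behind it. I'll fit circles of known radius to both edges.

```bash
python3 - <<'E'
from h import *
from scipy.optimize import least_squares as ls
z=np.load('pics/wrist1.npz');d=z['d'];c=calibration('wrist');W=cloud(d,c)
def fit(m,R,g):
    # outermost (min y) point for every x bin
    Q=W[m];b=np.round(Q[:,0]/.002);E=np.array([Q[b==k][Q[b==k][:,1].argmin()] for k in np.unique(b)])
    E=E[abs(E[:,0]-g[0])<R*.8]
    r=ls(lambda v:np.hypot(E[:,0]-v[0],E[:,1]-v[1])-R,g,loss='soft_l1',f_scale=.001);print(len(E),E[:,2].mean(),r.x,np.abs(r.fun).mean())
n=np.hypot(W[...,0]-.526,W[...,1]-.04);h=W[...,2]
for lo,hi in((.155,.17),(.04,.1)):
    q=h[(n<.07)&(h>lo)&(h<hi)];print(np.histogram(q,8))
fit((n<.07)&(h>.155)&(h<.17),.049,[.526,.04])
fit((n<.07)&(h>.0735)&(h<.083),.056,[.526,.04])
E
```

```text
(array([  23,   31,   38,   75, 2945, 5116,   86,   31]), array([0.15596546, 0.15771747, 0.15946948, 0.16122148, 0.16297349,
       0.1647255 , 0.16647751, 0.16822952, 0.16998152]))
(array([ 28,  45,  35, 212, 969,  38,  40, 506]), array([0.04006498, 0.04527067, 0.05047636, 0.05568205, 0.06088774,
       0.06609343, 0.07129912, 0.07650481, 0.0817105 ]))
40 0.1614258407728169 [0.52641818 0.03918241] 0.00014304609378524934
45 0.07792620600158635 [0.52977834 0.04249379] 0.00017888673240182916
```

servo_tool(moves=[{"dx":0.0025,"dy":0.0012,"dz":-0.02,"roll":0,"jaw":0.1},{"dx":0,"dy":0,"dz":-0.02,"roll":0,"jaw":0.1},{"dx":0,"dy":0,"dz":-0.01,"roll":0,"jaw":0.1},{"dx":0,"dy":0,"dz":0,"roll":0,"jaw":0.1},{"dx":0,"dy":0,"dz":0,"roll":0,"jaw":0.1},{"dx":0,"dy":0,"dz":0,"roll":0,"jaw":0.1},{"dx":0,"dy":0,"dz":0,"roll":0,"jaw":0.1},{"dx":0,"dy":0,"dz":0,"roll":0,"jaw":0.1},{"dx":0,"dy":0,"dz":0,"roll":0,"jaw":0.1},{"dx":0,"dy":0,"dz":0,"roll":0,"jaw":0.1}], newtons=30)

```text
t: 6.45
eef_pos: [0.5291, 0.0425, 0.1266]
ee_rot: [3.142, 0.0, -1.557]
force: [0.0, -0.2, -1.2]
width: 0.0253
gripper_force: 30.0
```

```bash
cat >>h.py <<'E'
from scipy.optimize import least_squares as ls
def fit(W,m,R,g):
    Q=W[m];b=np.round(Q[:,0]/.002);E=np.array([Q[b==k][Q[b==k][:,1].argmin()] for k in np.unique(b)])
    E=E[abs(E[:,0]-g[0])<R*.8]
    r=ls(lambda v:np.hypot(E[:,0]-v[0],E[:,1]-v[1])-R,g,loss='soft_l1',f_scale=.001);print(len(E),E[:,2].mean(),r.x,np.abs(r.fun).mean())
E
python3 - <<'E'
from h import *
print(get_state()['eef_pos'])
c=calibration('wrist');p,d=grab_frame('wrist');W=cloud(d,c);print(get_state()['eef_pos'])
n=np.hypot(W[...,0]-.529,W[...,1]-.042);h=W[...,2]
fit(W,(n<.07)&(h>.107)&(h<.122),.049,[.529,.042])
fit(W,(n<.07)&(h>.0735)&(h<.083),.056,[.529,.042])
E
```

```text
[0.52907693 0.04252794 0.12657066]
[0.52905589 0.04251863 0.12655047]
40 0.1121722535781288 [0.52979757 0.04170102] 0.00014078622502958893
46 0.07718087805949554 [0.52959738 0.04126261] 0.00014614367376465775
```

Centred to within 0.5 mm. I'll lower it about 43 mm and release.

servo_tool(moves=[{"dx":0,"dy":-0.0005,"dz":-0.015,"roll":0,"jaw":0.1},{"dx":0,"dy":0,"dz":-0.015,"roll":0,"jaw":0.1},{"dx":0,"dy":0,"dz":-0.008,"roll":0,"jaw":0.1},{"dx":0,"dy":0,"dz":-0.004,"roll":0,"jaw":0.1},{"dx":0,"dy":0,"dz":-0.001,"roll":0,"jaw":0.1},{"dx":0,"dy":0,"dz":0,"roll":0,"jaw":0.1},{"dx":0,"dy":0,"dz":0,"roll":0,"jaw":0.5},{"dx":0,"dy":0,"dz":0,"roll":0,"jaw":0.6},{"dx":0,"dy":0,"dz":0,"roll":0,"jaw":0.7},{"dx":0,"dy":0,"dz":0,"roll":0,"jaw":0.7}], newtons=30)

```text
t: 7.75
eef_pos: [0.5292, 0.0421, 0.0837]
ee_rot: [-3.141, 0.0, -1.557]
force: [1.1, 0.6, -0.4]
width: 0.0587
gripper_force: 0.0
```

servo_tool(moves=[{"dx":0,"dy":0,"dz":0.01,"roll":0,"jaw":0.7},{"dx":0,"dy":0,"dz":0.03,"roll":0,"jaw":0.8},{"dx":0,"dy":0,"dz":0.04,"roll":0,"jaw":0.8},{"dx":0,"dy":0,"dz":0.045,"roll":0,"jaw":0.8},{"dx":0,"dy":0,"dz":0.045,"roll":0,"jaw":0.8},{"dx":0,"dy":0,"dz":0.045,"roll":0,"jaw":0.8},{"dx":0,"dy":0,"dz":0.03,"roll":0,"jaw":0.8},{"dx":0,"dy":0,"dz":0.015,"roll":0,"jaw":0.8},{"dx":0,"dy":0,"dz":0,"roll":0,"jaw":0.8},{"dx":0,"dy":0,"dz":0,"roll":0,"jaw":0.8}])

```text
t: 9.0
eef_pos: [0.5284, 0.042, 0.3421]
ee_rot: [3.139, -0.0, -1.557]
force: [-1.0, -0.7, 0.2]
width: 0.0702
gripper_force: 0.0
```

```bash
python3 - <<'E'
from h import *
np.set_printoptions(precision=4,suppress=True)
print(get_state()['eef_pos'])
c=calibration('wrist');p,d=grab_frame('wrist');W=cloud(d,c)
cv2.imwrite('pics/w2.png',cv2.resize(p[:,:,::-1],(640,480)))
n=np.hypot(W[...,0]-.529,W[...,1]-.042);h=W[...,2]
print('rim');fit(W,(n<.07)&(h>.0745)&(h<.083),.056,[.529,.042])
m=(n<.049)&(n>.016)&(h>.05)&(h<.075)
if m.sum()>20:
    Q=W[m];A=np.c_[Q[:,:2]-[.529,.042],np.ones(len(Q))];print('disc plane',m.sum(),np.linalg.lstsq(A,Q[:,2],rcond=None)[0],np.median(Q[:,2]))
m=(n<.03)&(h>.095)&(h<.115);print('boss',m.sum(),W[m].mean(0) if m.any() else '')
x,y=W[...,0],W[...,1]
Q=W[(abs(x-.53)<.03)&(y<-.05)&(h>.1)&(h<.34)]
for a in np.arange(-.28,-.05,.015):
    s=Q[(Q[:,1]>=a)&(Q[:,1]<a+.015)]
    if len(s):print(np.array([a]),len(s),s.mean(0),s[:,2].max(),s[:,0].min(),s[:,0].max())
E
```

```text
[0.5284 0.042  0.3421]
rim
45 0.07937907903017347 [0.5293 0.0417] 0.00033535384554046277
disc plane 2664 [ 0.0024 -0.0014  0.0722] 0.0722437045230512
boss 271 [0.5298 0.0399 0.1076]
[-0.145] 375 [ 0.5313 -0.1372  0.1809] 0.1880603377122078 0.522469891708062 0.5405400059898059
[-0.13] 332 [ 0.5315 -0.1226  0.1679] 0.1756192881405081 0.5227024695759028 0.540083857390735
[-0.115] 280 [ 0.5311 -0.1079  0.155 ] 0.16278379808148502 0.5220453517193152 0.5401780313921671
[-0.1] 238 [ 0.531  -0.0927  0.142 ] 0.14970215288096853 0.5225286841810491 0.539440453343393
[-0.085] 264 [ 0.531  -0.0768  0.1264] 0.13545372756174126 0.5141871494322868 0.5473758290839972
[-0.07] 391 [ 0.5306 -0.0624  0.118 ] 0.1245879388260567 0.5094443847023562 0.551768660135972
[-0.055] 46 [ 0.5315 -0.0537  0.1124] 0.1193735320028982 0.5135730922435948 0.5475555204354015
```

View pics/w2.png

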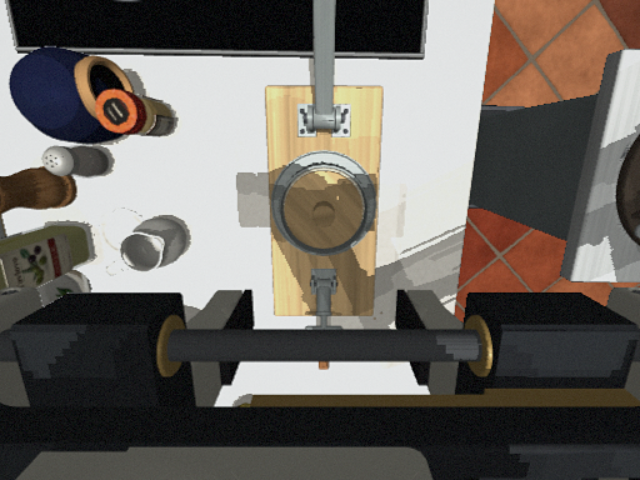

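The wrist view shows the follower seated in the mould at (323,208): its plane tilts 0.003 rad and the disc top is at .072. The bar runs up from its hinge at (325,120). Next I go to the fork, grip it and lead it over.

servo_tool(moves=[{"dx":0.0005,"dy":-0.025,"dz":0,"roll":0,"jaw":0.9},{"dx":0.0005,"dy":-0.045,"dz":0,"roll":0,"jaw":0.9},{"dx":0.0005,"dy":-0.05,"dz":0,"roll":0,"jaw":0.9},{"dx":0.0005,"dy":-0.05,"dz":0,"roll":0,"jaw":0.9},{"dx":0.0005,"dy":-0.05,"dz":0,"roll":0,"jaw":0.9},{"dx":0.0005,"dy":-0.037,"dz":0,"roll":0,"jaw":0.9},{"dx":0.0005,"dy":-0.02,"dz":-0.01,"roll":0,"jaw":0.9},{"dx":0,"dy":0,"dz":-0.02,"roll":0,"jaw":0.9},{"dx":0,"dy":0,"dz":-0.01,"roll":0,"jaw":0.9},{"dx":0,"dy":0,"dz":0,"roll":0,"jaw":0.9}])

```text
t: 10.3
eef_pos: [0.5322, -0.2344, 0.3024]
ee_rot: [3.139, 0.0, -1.556]
force: [0.5, -0.1, 1.1]
width: 0.079
gripper_force: 0.0
```

```bash
python3 - <<'E'
from h import *
np.set_printoptions(precision=4,suppress=True)
print(get_state()['eef_pos'])
c=calibration('wrist');p,d=grab_frame('wrist');W=cloud(d,c)
cv2.imwrite('pics/w3.png',p[:,:,::-1])
x,y,h=W[...,0],W[...,1],W[...,2]
Q=W[(abs(x-.53)<.03)&(y<-.05)&(h>.1)&(h<.31)]
for a in np.arange(-.3,-.05,.008):
    s=Q[(Q[:,1]>=a)&(Q[:,1]<a+.008)]
    if len(s):print(np.array([a]),len(s),s.mean(0),s[:,2].max(),s[:,0].min(),s[:,0].max())
E
```

```text
[ 0.5322 -0.2344  0.3024]
[-0.252] 711 [ 0.5329 -0.2473  0.2684] 0.28670035556589635 0.5163559786851365 0.5492292195269105
[-0.244] 240 [ 0.5327 -0.2402  0.2765] 0.28589256424580717 0.5165548467396136 0.5491759473309346
[-0.236] 247 [ 0.533  -0.2317  0.2684] 0.2788695792224836 0.5162858595749057 0.5490808920421593
[-0.228] 385 [ 0.5325 -0.224   0.2556] 0.2716650209842995 0.5161502982043733 0.5490320235046324
[-0.22] 335 [ 0.5326 -0.2162  0.2572] 0.2652286364560998 0.516375388692613 0.5487300493448967
[-0.212] 196 [ 0.5325 -0.2083  0.2541] 0.2576514865865315 0.5161369625665903 0.5486843409079761
[-0.204] 105 [ 0.5326 -0.2019  0.2484] 0.250696457237394 0.5158635136034888 0.5487439060690377
[-0.196] 15 [ 0.532  -0.1884  0.2261] 0.22715991557559195 0.5250782869179635 0.5390253032976738
[-0.188] 73 [ 0.5321 -0.1838  0.2217] 0.2252121687194051 0.523774237543921 0.5410435762405295
[-0.18] 57 [ 0.532  -0.1764  0.2153] 0.21803049960932502 0.523353258842641 0.5402374850045093
[-0.1] 13 [ 0.5312 -0.0946  0.1432] 0.1444008887391214 0.5232873491885988 0.5390035139167881
[-0.092] 27 [ 0.531  -0.0886  0.138 ] 0.14131043743802177 0.522980397529559 0.5390930707829106
[-0.084] 26 [ 0.5304 -0.0805  0.1304] 0.13371464228758206 0.5152763153373753 0.5391657262252237
[-0.076] 108 [ 0.5299 -0.0715  0.1181] 0.12671830332551678 0.5090949308448772 0.552531156399367
[-0.068] 142 [ 0.5312 -0.0648  0.118 ] 0.12360409438522062 0.5089414036220067 0.5524925797077124
[-0.06] 25 [ 0.5331 -0.0589  0.119 ] 0.12160527307599228 0.5150538951043018 0.5477139994636325
```

View pics/w3.png

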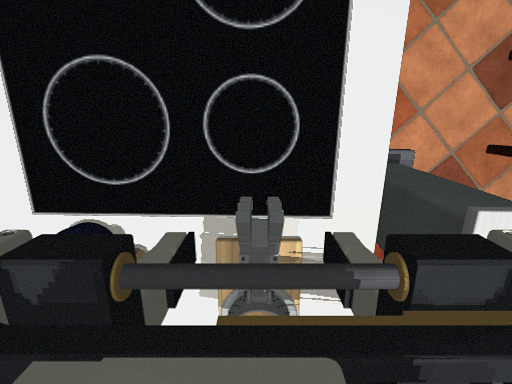

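The fork is between the fingers at (260,230), centred in x at .5327. I'll descend and grip it.

servo_tool(moves=[{"dx":0,"dy":0,"dz":-0.02,"roll":0,"jaw":0.9},{"dx":0,"dy":0,"dz":-0.025,"roll":0,"jaw":0.7},{"dx":0,"dy":0,"dz":-0.015,"roll":0,"jaw":0.6},{"dx":0,"dy":0,"dz":0,"roll":0,"jaw":0.2},{"dx":0,"dy":0,"dz":0,"roll":0,"jaw":0.2},{"dx":0,"dy":0,"dz":0,"roll":0,"jaw":0.2},{"dx":0,"dy":0,"dz":0,"roll":0,"jaw":0.2},{"dx":0,"dy":0,"dz":0,"roll":0,"jaw":0.2},{"dx":0,"dy":0,"dz":0,"roll":0,"jaw":0.2},{"dx":0,"dy":0,"dz":0,"roll":0,"jaw":0.2}], newtons=50)

```text
t: 11.6
eef_pos: [0.5321, -0.2351, 0.2445]
ee_rot: [3.141, -0.0, -1.557]
force: [-4.6, 1.7, 5.9]
width: 0.033
gripper_force: 50.0
```

```bash
python3 - <<'E'
import numpy as np
r=.2296;th=2.40-np.r_[0,.03,np.arange(1,40)*.075+.03];th=th[th>0.03]
P=np.c_[-.065+r*np.cos(th)-.011*0,.107+r*np.sin(th)]
D=np.diff(np.round(P-P[0],3),axis=0)
for i,(t,p,q) in enumerate(zip(th[1:],P[1:],D)):print(i,round(t,3),p.round(4),q.round(3))
E
```

```text
0 2.37 [-0.2296  0.2671] [0.005 0.005]
1 2.295 [-0.2171  0.279 ] [0.012 0.012]
2 2.22 [-0.2038  0.2899] [0.014 0.011]
3 2.145 [-0.1897  0.2998] [0.014 0.01 ]
4 2.07 [-0.1749  0.3086] [0.014 0.008]
5 1.995 [-0.1595  0.3162] [0.016 0.008]
6 1.92 [-0.1436  0.3227] [0.016 0.007]
7 1.845 [-0.1272  0.328 ] [0.016 0.005]
8 1.77 [-0.1104  0.3321] [0.017 0.004]
9 1.695 [-0.0934  0.3348] [0.017 0.003]
10 1.62 [-0.0763  0.3363] [0.017 0.001]
11 1.545 [-0.0591  0.3365] [0.017 0.   ]
12 1.47 [-0.0419  0.3354] [ 0.017 -0.001]
13 1.395 [-0.0248  0.3331] [ 0.017 -0.002]
14 1.32 [-0.008   0.3294] [ 0.017 -0.004]
15 1.245 [0.0085 0.3245] [ 0.017 -0.005]
16 1.17 [0.0246 0.3184] [ 0.016 -0.006]
17 1.095 [0.0402 0.3111] [ 0.015 -0.007]
18 1.02 [0.0552 0.3026] [ 0.015 -0.008]
19 0.945 [0.0695 0.2931] [ 0.015 -0.01 ]
20 0.87 [0.0831 0.2825] [ 0.013 -0.011]
21 0.795 [0.0958 0.2709] [ 0.013 -0.011]
22 0.72 [0.1076 0.2584] [ 0.012 -0.013]
23 0.645 [0.1185 0.245 ] [ 0.011 -0.013]
24 0.57 [0.1283 0.2309] [ 0.01  -0.014]
25 0.495 [0.137  0.2161] [ 0.008 -0.015]
26 0.42 [0.1446 0.2006] [ 0.008 -0.015]
27 0.345 [0.1511 0.1846] [ 0.006 -0.016]
28 0.27 [0.1563 0.1682] [ 0.006 -0.017]
29 0.195 [0.1602 0.1515] [ 0.004 -0.017]
30 0.12 [0.1629 0.1345] [ 0.002 -0.017]
31 0.045 [0.1644 0.1173] [ 0.002 -0.017]
```

servo_tool(moves=[{"dx":0,"dy":0.005,"dz":0.005,"roll":0,"jaw":0.2},{"dx":0,"dy":0.012,"dz":0.012,"roll":0,"jaw":0.2},{"dx":0,"dy":0.014,"dz":0.011,"roll":0,"jaw":0.2},{"dx":0,"dy":0.014,"dz":0.01,"roll":0,"jaw":0.2},{"dx":-0.001,"dy":0.014,"dz":0.008,"roll":0,"jaw":0.2},{"dx":0,"dy":0.016,"dz":0.008,"roll":0,"jaw":0.2},{"dx":0,"dy":0.016,"dz":0.007,"roll":0,"jaw":0.2},{"dx":0,"dy":0.016,"dz":0.005,"roll":0,"jaw":0.2},{"dx":0,"dy":0.017,"dz":0.004,"roll":0,"jaw":0.2},{"dx":0,"dy":0.017,"dz":0.003,"roll":0,"jaw":0.2}], newtons=50)

```text
t: 12.85
eef_pos: [0.5304, -0.0945, 0.317]
ee_rot: [3.14, -0.002, -1.557]
force: [-4.5, -5.1, -2.1]
width: 0.0326
gripper_force: 50.0
```

Going well, with low forces. I'll continue over the top.

servo_tool(moves=[{"dx":0,"dy":0.017,"dz":0.001,"roll":0,"jaw":0.2},{"dx":0,"dy":0.017,"dz":0,"roll":0,"jaw":0.2},{"dx":0,"dy":0.017,"dz":-0.001,"roll":0,"jaw":0.2},{"dx":-0.001,"dy":0.017,"dz":-0.002,"roll":0,"jaw":0.2},{"dx":0,"dy":0.017,"dz":-0.004,"roll":0,"jaw":0.2},{"dx":0,"dy":0.017,"dz":-0.005,"roll":0,"jaw":0.2},{"dx":0,"dy":0.016,"dz":-0.006,"roll":0,"jaw":0.2},{"dx":0,"dy":0.015,"dz":-0.007,"roll":0,"jaw":0.2},{"dx":0,"dy":0.015,"dz":-0.008,"roll":0,"jaw":0.2},{"dx":0,"dy":0.015,"dz":-0.01,"roll":0,"jaw":0.2}], newtons=50)

```text
t: 14.1
eef_pos: [0.5288, 0.0711, 0.2773]
ee_rot: [3.142, 0.003, -1.556]
force: [-19.1, 9.4, 20.3]
width: 0.0326
gripper_force: 50.0
```

servo_tool(moves=[{"dx":0,"dy":0.013,"dz":-0.011,"roll":0,"jaw":0.2},{"dx":0,"dy":0.013,"dz":-0.011,"roll":0,"jaw":0.2},{"dx":0,"dy":0.012,"dz":-0.013,"roll":0,"jaw":0.2},{"dx":-0.001,"dy":0.011,"dz":-0.013,"roll":0,"jaw":0.2},{"dx":0,"dy":0.01,"dz":-0.014,"roll":0,"jaw":0.2},{"dx":0,"dy":0.008,"dz":-0.015,"roll":0,"jaw":0.2},{"dx":0,"dy":0.008,"dz":-0.015,"roll":0,"jaw":0.2},{"dx":0,"dy":0.006,"dz":-0.016,"roll":0,"jaw":0.2},{"dx":0,"dy":0.006,"dz":-0.017,"roll":0,"jaw":0.2},{"dx":0,"dy":0,"dz":0,"roll":0,"jaw":0.2}], newtons=50)

```text
t: 15.35
eef_pos: [0.5277, 0.1632, 0.1494]
ee_rot: [3.141, 0.009, -1.555]
force: [-21.6, 28.9, 9.3]
width: 0.0325
gripper_force: 50.0
```

servo_tool(moves=[{"dx":-0.001,"dy":0.005,"dz":-0.008,"roll":0,"jaw":0.2},{"dx":-0.001,"dy":0.004,"dz":-0.012,"roll":0,"jaw":0.2},{"dx":0,"dy":0.002,"dz":-0.012,"roll":0,"jaw":0.2},{"dx":0,"dy":0.001,"dz":-0.009,"roll":0,"jaw":0.2},{"dx":0,"dy":0,"dz":-0.003,"roll":0,"jaw":0.2},{"dx":0,"dy":0,"dz":0,"roll":0,"jaw":0.2},{"dx":0,"dy":0,"dz":0,"roll":0,"jaw":0.2},{"dx":0,"dy":0,"dz":0,"roll":0,"jaw":0.2},{"dx":0,"dy":0,"dz":0,"roll":0,"jaw":0.2},{"dx":0,"dy":0,"dz":0,"roll":0,"jaw":0.2}], newtons=50)

```text
t: 16.6
eef_pos: [0.5276, 0.1733, 0.1063]
ee_rot: [-3.139, 0.007, -1.556]
force: [-9.5, 20.0, 2.2]
width: 0.0325
gripper_force: 50.0
```

servo_tool(moves=[{"dx":0,"dy":0.001,"dz":-0.003,"roll":0,"jaw":0.2},{"dx":0,"dy":0,"dz":-0.002,"roll":0,"jaw":0.2},{"dx":0,"dy":0,"dz":0,"roll":0,"jaw":0.2},{"dx":0,"dy":0,"dz":0,"roll":0,"jaw":0.2},{"dx":0,"dy":0,"dz":0,"roll":0,"jaw":0.5},{"dx":0,"dy":0,"dz":0,"roll":0,"jaw":0.6},{"dx":0,"dy":0,"dz":0,"roll":0,"jaw":0.8},{"dx":0,"dy":0,"dz":0,"roll":0,"jaw":0.9},{"dx":0,"dy":0,"dz":0,"roll":0,"jaw":0.9},{"dx":0,"dy":0,"dz":0,"roll":0,"jaw":0.9}], newtons=50)

```text
t: 17.85
eef_pos: [0.5276, 0.1689, 0.1005]
ee_rot: [3.142, -0.0, -1.557]
force: [0.5, -0.1, 0.2]
width: 0.0784
gripper_force: 0.0
```

servo_tool(moves=[{"dx":0,"dy":0,"dz":0.02,"roll":0,"jaw":0.9},{"dx":0,"dy":0,"dz":0.03,"roll":0,"jaw":0.9},{"dx":0,"dy":0.01,"dz":0.03,"roll":0,"jaw":0.9},{"dx":0,"dy":0.02,"dz":0.03,"roll":0,"jaw":0.9},{"dx":0,"dy":0.02,"dz":0.02,"roll":0,"jaw":0.9},{"dx":0,"dy":0.015,"dz":0.01,"roll":0,"jaw":0.9},{"dx":0,"dy":0,"dz":0,"roll":0,"jaw":0.6},{"dx":0,"dy":0,"dz":0,"roll":0,"jaw":0.6},{"dx":0,"dy":0,"dz":0,"roll":0,"jaw":0.6},{"dx":0,"dy":0,"dz":0,"roll":0,"jaw":0.6}])

```text
t: 19.1
eef_pos: [0.5275, 0.2336, 0.2401]
ee_rot: [3.141, -0.0, -1.557]
force: [-0.5, 0.6, -0.0]
width: 0.0533
gripper_force: 0.0
```

```bash
python3 - <<'E'
from h import *
np.set_printoptions(precision=4,suppress=True)
print(get_state()['eef_pos'],get_state()['force'])
c=calibration('wrist');p,d=grab_frame('wrist');W=cloud(d,c)
q,e=grab_frame('scene');np.savez('pics/s4.npz',p=q,d=e)
cv2.imwrite('pics/w4.png',np.hstack([cv2.resize(p[:,:,::-1],(400,300)),cv2.resize(q[190:310,210:370,::-1],(400,300))]))
for nm,W in(('wrist',W),('scene',cloud(e,calibration('scene')))):
    print(nm)
    x,y,h=W[...,0],W[...,1],W[...,2]
    Q=W[(abs(x-.528)<.03)&(y<.3)&(h>.045)&(h<.16)]
    for a in np.arange(-.07,.29,.01):
        s=Q[(Q[:,1]>=a)&(Q[:,1]<a+.01)]
        if len(s)>3:print(np.array([a]),len(s),np.median(s,0),s[:,2].max(),s[:,0].min(),s[:,0].max())
E
```

```text
[0.5275 0.2336 0.2401] [-0.541   0.6139 -0.0386]
wrist
[0.04] 303 [0.5169 0.0466 0.0724] 0.0890728402888051 0.4985370008122819 0.5573206684964058
[0.05] 435 [0.5175 0.055  0.0724] 0.12047620905498484 0.498100518889465 0.5574589075714068
[0.06] 677 [0.5282 0.0649 0.0732] 0.12498351811297724 0.4980516647641517 0.5575674554870627
[0.07] 688 [0.528  0.0751 0.073 ] 0.1254011880144571 0.49807710075553235 0.5577043977293943
[0.08] 647 [0.5287 0.0848 0.0737] 0.12490540343241816 0.4981665564021868 0.557959367226655
[0.09] 491 [0.5295 0.0938 0.081 ] 0.12611772675690733 0.5031056119609946 0.556232401756967
[0.1] 250 [0.5285 0.105  0.1242] 0.12684504412780578 0.5203129712604271 0.537436849027822
[0.11] 237 [0.5292 0.115  0.125 ] 0.12724639823407616 0.5201107096401825 0.5373660543003955
[0.12] 302 [0.5282 0.1265 0.1304] 0.13379013411806273 0.511938741465765 0.5442272396518865
[0.13] 426 [0.5281 0.135  0.1321] 0.13458738173186494 0.5119120256935454 0.5442642946811512
[0.14] 404 [0.5284 0.1451 0.1493] 0.15255011046139266 0.5118117924997274 0.5442230881091403
[0.15] 369 [0.5284 0.1554 0.1415] 0.1516
[... 3196 characters left out ...]
 0.0623] 0.13267802315226548 0.5073713800011099 0.5406587880233008
[0.18] 38 [0.5195 0.1841 0.0676] 0.11937553433200163 0.5079134640129949 0.5409157702244887
[0.19] 13 [0.523  0.1944 0.0618] 0.1058422794425357 0.5154584592097209 0.5347240060651095
[0.2] 28 [0.5164 0.2042 0.0703] 0.07695849772061766 0.49903218303040614 0.527076974348999
[0.21] 20 [0.5206 0.2152 0.0801] 0.08794928790203187 0.5155621513745843 0.5309839440689264
[0.22] 17 [0.522  0.2249 0.0849] 0.09611654127139513 0.5171874477792447 0.5305101023230863
[0.23] 23 [0.5211 0.2347 0.0912] 0.09760587941577503 0.5168994040714108 0.5319267772502467
[0.24] 16 [0.5211 0.2438 0.0969] 0.10181879567561036 0.5157535115519009 0.529149807464533
```

View pics/w4.png

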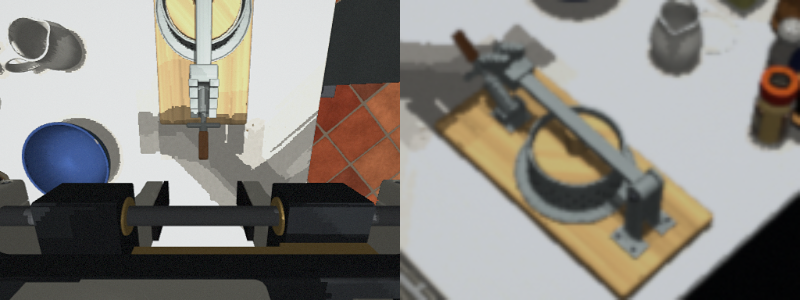

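The bar is down on the boss: centreline about 3.5° up, outer step at y .177–.189, z .117. The gauge is still leaning 0.95 rad with its grip end at (203,145) in the wrist view, and the pin is at (.204, .070). I'll descend and grip it 38 mm beyond the pin.

servo_tool(moves=[{"dx":0,"dy":0.0015,"dz":-0.025,"roll":0,"jaw":0.6},{"dx":0,"dy":0,"dz":-0.035,"roll":0,"jaw":0.6},{"dx":0,"dy":0,"dz":-0.04,"roll":0,"jaw":0.6},{"dx":0,"dy":0,"dz":-0.035,"roll":0,"jaw":0.6},{"dx":0,"dy":0,"dz":-0.022,"roll":0,"jaw":0.6},{"dx":0,"dy":0,"dz":-0.01,"roll":0,"jaw":0.5},{"dx":0,"dy":0,"dz":0,"roll":0,"jaw":0.05},{"dx":0,"dy":0,"dz":0,"roll":0,"jaw":0.05},{"dx":0,"dy":0,"dz":0,"roll":0,"jaw":0.05},{"dx":0,"dy":0,"dz":0,"roll":0,"jaw":0.05}], newtons=50)

```text
t: 20.45
eef_pos: [0.5271, 0.2361, 0.0742]
ee_rot: [3.141, 0.001, -1.557]
force: [-4.6, 3.0, 3.4]
width: 0.0134
gripper_force: 50.0
```

servo_tool(moves=[{"dx":0,"dy":0,"dz":0,"roll":0,"jaw":0.05},{"dx":0,"dy":0,"dz":0,"roll":0,"jaw":0.05},{"dx":0,"dy":0,"dz":0,"roll":0,"jaw":0.05},{"dx":0,"dy":0,"dz":0,"roll":0,"jaw":0.05},{"dx":0,"dy":0,"dz":0,"roll":0,"jaw":0.05},{"dx":0,"dy":0,"dz":0,"roll":0,"jaw":0.05},{"dx":0,"dy":0,"dz":0,"roll":0,"jaw":0.05},{"dx":0,"dy":0,"dz":0,"roll":0,"jaw":0.05},{"dx":0,"dy":0,"dz":0,"roll":0,"jaw":0.05},{"dx":0,"dy":0,"dz":0,"roll":0,"jaw":0.05}], newtons=50)

```text
t: 21.7
eef_pos: [0.5271, 0.2361, 0.0742]
ee_rot: [3.141, 0.001, -1.557]
force: [-4.7, 2.3, 4.2]
width: 0.0137
gripper_force: 50.0
```

```bash
python3 - <<'E'
import numpy as np
L=np.r_[np.linspace(.952,.65,11),np.linspace(.65,.35,9)[1:]]
S=np.r_[np.linspace(.100,.139,11),[.139]*8]
L=np.r_[L,.33,.32];S=np.r_[S,.135,.130]
P=np.c_[.1535+S*np.sin(L),.034+S*np.cos(L)-.019]
D=np.diff(np.round(P,3),axis=0)
for i in range(len(D)):print(i,P[i+1].round(4),D[i].round(3),'pin',(.1535+(S[i+1]-.038)*np.sin(L[i+1])).round(4),(.034+(S[i+1]-.038)*np.cos(L[i+1])).round(4))
E
```

```text
0 [0.2363 0.0778] [0.001 0.005] pin 0.206 0.0738
1 [0.2374 0.0827] [0.001 0.005] pin 0.2078 0.0778
2 [0.2383 0.0878] [0.001 0.005] pin 0.2094 0.082
3 [0.2389 0.0929] [0.001 0.005] pin 0.2108 0.0863
4 [0.2393 0.0982] [0.    0.005] pin 0.212 0.0907
5 [0.2395 0.1035] [0.    0.006] pin 0.213 0.0953
6 [0.2394 0.109 ] [0.    0.005] pin 0.2138 0.0999
7 [0.2391 0.1145] [0.    0.005] pin 0.2143 0.1047
8 [0.2385 0.12  ] [-0.001  0.006] pin 0.2146 0.1095
9 [0.2376 0.1257] [0.    0.006] pin 0.2146 0.1144
10 [0.2334 0.1287] [-0.005  0.003] pin 0.2116 0.1166
11 [0.2291 0.1316] [-0.004  0.003] pin 0.2084 0.1188
12 [0.2247 0.1344] [-0.004  0.002] pin 0.2052 0.1208
13 [0.2201 0.137 ] [-0.005  0.003] pin 0.2019 0.1226
14 [0.2155 0.1394] [-0.004  0.002] pin 0.1986 0.1244
15 [0.2108 0.1416] [-0.005  0.003] pin 0.1951 0.126
16 [0.206  0.1437] [-0.005  0.002] pin 0.1917 0.1275
17 [0.2012 0.1456] [-0.005  0.002] pin 0.1881 0.1289
18 [0.1972 0.1427] [-0.004 -0.003] pin 0.1849 0.1258
19 [0.1944 0.1384] [-0.003 -0.005] pin 0.1824 0.1213
```

servo_tool(moves=[{"dx":0,"dy":0.001,"dz":0.005,"roll":0,"jaw":0.05},{"dx":0,"dy":0.001,"dz":0.005,"roll":0,"jaw":0.05},{"dx":0,"dy":0.001,"dz":0.005,"roll":0,"jaw":0.05},{"dx":0,"dy":0.001,"dz":0.005,"roll":0,"jaw":0.05},{"dx":0,"dy":0,"dz":0.005,"roll":0,"jaw":0.05},{"dx":0,"dy":0,"dz":0.006,"roll":0,"jaw":0.05},{"dx":0,"dy":0,"dz":0.005,"roll":0,"jaw":0.05},{"dx":0,"dy":0,"dz":0.005,"roll":0,"jaw":0.05},{"dx":0,"dy":-0.001,"dz":0.006,"roll":0,"jaw":0.05},{"dx":0,"dy":0,"dz":0.006,"roll":0,"jaw":0.05}], newtons=50)

```text
t: 22.95
eef_pos: [0.5266, 0.2374, 0.126]
ee_rot: [3.139, -0.002, -1.557]
force: [0.0, -6.7, -18.3]
width: 0.0135
gripper_force: 50.0
```

servo_tool(moves=[{"dx":0,"dy":-0.002,"dz":0.002,"roll":0,"jaw":0.05},{"dx":0,"dy":-0.005,"dz":0.003,"roll":0,"jaw":0.05},{"dx":0,"dy":-0.004,"dz":0.003,"roll":0,"jaw":0.05},{"dx":0,"dy":-0.004,"dz":0.002,"roll":0,"jaw":0.05},{"dx":0,"dy":-0.005,"dz":0.003,"roll":0,"jaw":0.05},{"dx":0,"dy":0,"dz":0,"roll":0,"jaw":0.05},{"dx":0,"dy":0,"dz":0,"roll":0,"jaw":0.05},{"dx":0,"dy":0,"dz":0,"roll":0,"jaw":0.05},{"dx":0,"dy":0,"dz":0,"roll":0,"jaw":0.05},{"dx":0,"dy":0,"dz":0,"roll":0,"jaw":0.05}], newtons=50)

```text
t: 24.2
eef_pos: [0.5272, 0.218, 0.1396]
ee_rot: [3.141, -0.001, -1.557]
force: [-1.8, -3.8, -16.5]
width: 0.0137
gripper_force: 50.0
```

```bash
python3 - <<'E'
from h import *
np.set_printoptions(precision=4,suppress=True)
print(get_state()['eef_pos'],get_state()['force'])
c=calibration('wrist');p,d=grab_frame('wrist')
q,e=grab_frame('scene')
cv2.imwrite('pics/w5.png',np.hstack([cv2.resize(p[100:300,156:356,::-1],(400,400),interpolation=2),cv2.resize(q[190:260,220:290,::-1],(400,400),interpolation=2)]))
W=cloud(d,c);x,y,h=W[...,0],W[...,1],W[...,2]
for lo,hi in((.498,.509),(.547,.558)):  # pin ends outside the fork
    Q=W[(x>lo)&(x<hi)&(y>.17)&(y<.235)&(h>.09)&(h<.14)]
    print(len(Q),np.median(Q,0) if len(Q) else '',Q.min(0) if len(Q) else '',Q.max(0) if len(Q) else '')
E
```

```text
[0.5272 0.218  0.1396] [ -1.7973  -3.7853 -16.4778]
107 [0.5061 0.198  0.1227] [0.5023 0.1951 0.1177] [0.5089 0.202  0.1249]
97 [0.5497 0.1986 0.1225] [0.547  0.1954 0.1185] [0.5533 0.2029 0.124 ]
```

View pics/w5.png

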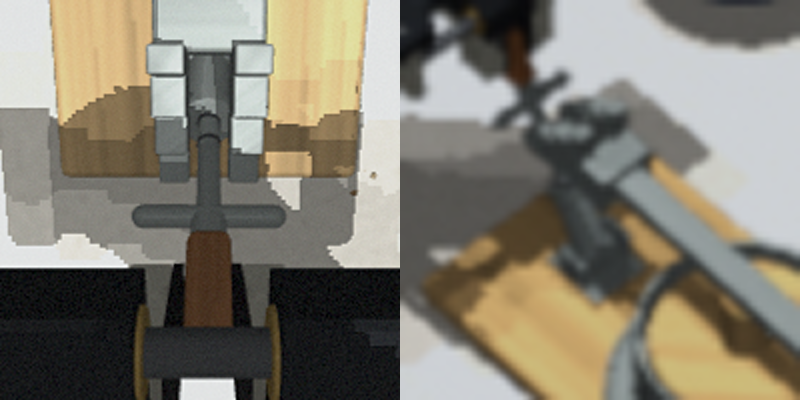

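The wrist crop shows the rod lined up with the slot, the pin at (208,215) just outside the fork and the first ring line out. The pin centre is about (.199, .1205), so it has to rise before going over the step.

servo_tool(moves=[{"dx":0,"dy":0,"dz":0.004,"roll":0,"jaw":0.05},{"dx":0,"dy":-0.001,"dz":0.003,"roll":0,"jaw":0.05},{"dx":0,"dy":-0.003,"dz":0.001,"roll":0,"jaw":0.05},{"dx":0,"dy":-0.004,"dz":0.001,"roll":0,"jaw":0.05},{"dx":0,"dy":-0.004,"dz":0.001,"roll":0,"jaw":0.05},{"dx":0,"dy":-0.004,"dz":0.0005,"roll":0,"jaw":0.05},{"dx":0,"dy":-0.004,"dz":0.0005,"roll":0,"jaw":0.05},{"dx":0,"dy":-0.001,"dz":0,"roll":0,"jaw":0.05},{"dx":0,"dy":0,"dz":0,"roll":0,"jaw":0.05},{"dx":0,"dy":0,"dz":0,"roll":0,"jaw":0.05}], newtons=50)

```text
t: 25.55
eef_pos: [0.5276, 0.1975, 0.1506]
ee_rot: [3.142, -0.0, -1.557]
force: [-3.9, -2.3, -18.4]
width: 0.014
gripper_force: 50.0
```

```bash
cat > pin.py <<'E'
from h import *
import sys
np.set_printoptions(precision=4,suppress=True)
print(get_state()['eef_pos'],get_state()['force'])
c=calibration('wrist');p,d=grab_frame('wrist')
cv2.imwrite(sys.argv[1],cv2.resize(p[100:300,156:356,::-1],(500,500),interpolation=2))
W=cloud(d,c);x,y,h=W[...,0],W[...,1],W[...,2]
for lo,hi in((.5,.509),(.547,.555)):
    Q=W[(x>lo)&(x<hi)&(y>.165)&(y<.225)&(h>.1)&(h<.15)]
    if len(Q):print('pin',len(Q),np.median(Q,0),Q.min(0),Q.max(0))
Q=W[(((x>.513)&(x<.52))|((x>.536)&(x<.543)))&(h>.1)&(h<.16)]
for a in np.arange(.15,.2,.004):
    s=Q[(Q[:,1]>=a)&(Q[:,1]<a+.004)]
    if len(s):print(round(a,3),len(s),np.median(s[:,2]),s[:,2].max())
E
python3 pin.py pics/w6.png
```

```text
[0.5276 0.1975 0.1506] [ -3.9494  -2.2606 -18.3927]
pin 99 [0.5061 0.1836 0.1301] [0.5019 0.1804 0.1259] [0.509  0.1881 0.1327]
pin 99 [0.5498 0.1838 0.1298] [0.5471 0.1808 0.1254] [0.5537 0.1889 0.132 ]
0.15 82 0.1427059392325809 0.1518934110194602
0.154 144 0.1418147689135697 0.14349765944847956
0.158 147 0.14194445594566696 0.14351282631238776
0.162 44 0.14186696065047294 0.14317792113185246
0.166 127 0.13089644470247927 0.1328545253822911
0.17 125 0.1312035987794182 0.13264818447612406
0.174 51 0.13149650094521756 0.1325382866389351
0.178 123 0.12647186752859457 0.1310203415928539
0.182 206 0.1306796438273441 0.15996400521477677
0.186 98 0.13080246075518914 0.15986128161043153
```

The pin is at (.1845, .1275), above the outer step (y .177–.189, z .117) and clear of the middle riser. I'll lower it and nudge it towards the riser.

servo_tool(moves=[{"dx":0,"dy":-0.001,"dz":-0.002,"roll":0,"jaw":0.05},{"dx":0,"dy":-0.001,"dz":-0.002,"roll":0,"jaw":0.05},{"dx":0,"dy":0,"dz":-0.002,"roll":0,"jaw":0.05},{"dx":0,"dy":-0.001,"dz":-0.001,"roll":0,"jaw":0.05},{"dx":0,"dy":0,"dz":-0.001,"roll":0,"jaw":0.05},{"dx":0,"dy":0,"dz":0,"roll":0,"jaw":0.05},{"dx":0,"dy":0,"dz":0,"roll":0,"jaw":0.05},{"dx":0,"dy":0,"dz":0,"roll":0,"jaw":0.05},{"dx":0,"dy":0,"dz":0,"roll":0,"jaw":0.05},{"dx":0,"dy":0,"dz":0,"roll":0,"jaw":0.05}], newtons=50)

```text
t: 26.85
eef_pos: [0.5279, 0.1957, 0.1446]
ee_rot: [-3.14, 0.002, -1.556]
force: [-11.4, 2.4, -1.9]
width: 0.0135
gripper_force: 50.0
```

```bash
python3 pin.py pics/w7.png
```

```text
[0.5279 0.1957 0.1446] [-11.433    2.4392  -1.8551]
pin 104 [0.5062 0.1817 0.124 ] [0.5024 0.1784 0.1208] [0.509  0.1864 0.1493]
pin 97 [0.5498 0.1823 0.124 ] [0.547  0.1789 0.1207] [0.5534 0.187  0.1262]
0.15 78 0.14190423311039652 0.15115103441180078
0.154 159 0.1409849699097333 0.14276193006529236
0.158 152 0.14113382386142406 0.143002746576081
0.162 48 0.1411480816444253 0.14212056268999482
0.166 120 0.13015249593684503 0.13162990920599654
0.17 128 0.13037918944098875 0.1319584172965032
0.174 51 0.13041024103089274 0.13155033931189383
0.178 136 0.12353308086631848 0.12604314015166346
0.182 295 0.1519761271197553 0.15999228205269814
0.186 20 0.12295157231101356 0.1453890277023783
```

View pics/w7.png

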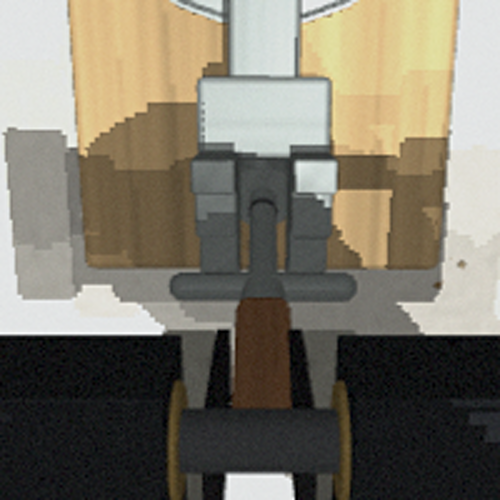

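The pin at (262,287) bears on the outer step, and the pull on the hand has dropped from 18 N to 2 N, so the bar carries it. I'll release and back away upward.

servo_tool(moves=[{"dx":0,"dy":0,"dz":0,"roll":0,"jaw":0.2},{"dx":0,"dy":0,"dz":0,"roll":0,"jaw":0.3},{"dx":0,"dy":0,"dz":0,"roll":0,"jaw":0.5},{"dx":0,"dy":0,"dz":0,"roll":0,"jaw":0.6},{"dx":0,"dy":0,"dz":0,"roll":0,"jaw":0.6},{"dx":0,"dy":0,"dz":0.015,"roll":0,"jaw":0.6},{"dx":0,"dy":0,"dz":0.03,"roll":0,"jaw":0.6},{"dx":0,"dy":0,"dz":0.03,"roll":0,"jaw":0.6},{"dx":0,"dy":0,"dz":0.02,"roll":0,"jaw":0.6},{"dx":0,"dy":0,"dz":0,"roll":0,"jaw":0.6}])

```text
t: 28.15
eef_pos: [0.5286, 0.1951, 0.2404]
ee_rot: [-3.138, 0.002, -1.557]
force: [0.1, 0.6, -0.7]
width: 0.0524
gripper_force: 0.0
```

servo_tool(moves=[{"dx":0,"dy":0.01,"dz":0.01,"roll":0,"jaw":0.6},{"dx":0,"dy":0.02,"dz":0,"roll":0,"jaw":0.6},{"dx":0,"dy":0.02,"dz":0,"roll":0,"jaw":0.6},{"dx":0,"dy":0.01,"dz":0,"roll":0,"jaw":0.6},{"dx":0,"dy":0,"dz":0,"roll":0,"jaw":0.6},{"dx":0,"dy":0,"dz":0,"roll":0,"jaw":0.6},{"dx":0,"dy":0,"dz":0,"roll":0,"jaw":0.6},{"dx":0,"dy":0,"dz":0,"roll":0,"jaw":0.6},{"dx":0,"dy":0,"dz":0,"roll":0,"jaw":0.6},{"dx":0,"dy":0,"dz":0,"roll":0,"jaw":0.6}])

```text
t: 29.4
eef_pos: [0.5276, 0.2544, 0.2476]
ee_rot: [-3.142, 0.0, -1.557]
force: [-0.0, -0.3, 0.1]
width: 0.0528
gripper_force: 0.0
```

```bash
python3 pin.py pics/w8.png; python3 - <<'E'
from h import *
q,e=grab_frame('scene');p,d=grab_frame('wrist')
cv2.imwrite('pics/w9.png',np.hstack([cv2.resize(p[30:230,156:356,::-1],(400,400),interpolation=2),cv2.resize(q[190:260,220:290,::-1],(400,400),interpolation=2)]))
E
```

```text
[0.5276 0.2544 0.2476] [-0.0396 -0.261   0.0785]
pin 52 [0.5062 0.1826 0.1241] [0.5024 0.1788 0.1209] [0.5085 0.1864 0.1261]
pin 54 [0.5497 0.1831 0.1242] [0.5472 0.1794 0.1205] [0.5533 0.1871 0.1267]
0.15 100 0.14341168605746663 0.1523765477532634
0.154 80 0.14099619598476248 0.14309191497308565
0.158 75 0.14112349929106674 0.14337557332642795
0.162 81 0.13364454090140035 0.1435167478602482
0.166 67 0.13030803812701203 0.13181497486795396
0.17 65 0.130583329267313 0.13180367638271848
0.174 57 0.1270819686616782 0.13236154672804845
0.178 63 0.12340705494514578 0.12616475421979417
0.182 64 0.12489769009427135 0.12655781920377093
0.186 29 0.12123963843507722 0.12377350534196822
```

View pics/w9.png

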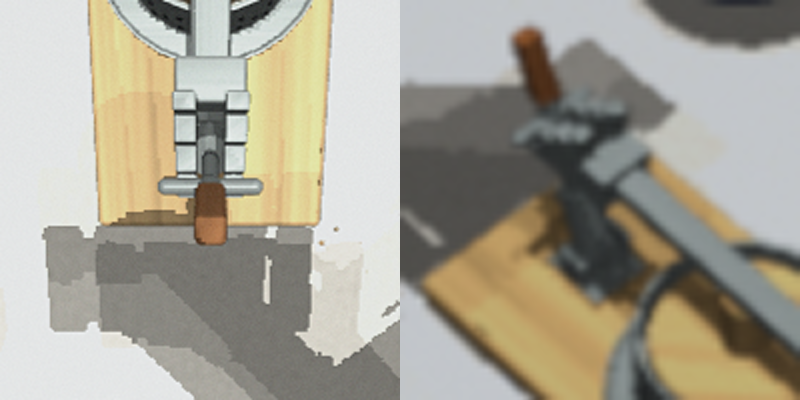

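The final view shows the pin seated on the outer step at (210,187), against the riser, with the rod in the slot and the hand clear. Geometry puts the draw at 28.6–29.9 mm, inside 19–32 mm.

```bash
python3 -c "
from station import *
print(job_done())"
```

```text
the job is handed in; nothing more can be done
None
```

The job is handed in, with no verdict returned: the follower lies level in the mould, the bar is down on its boss, and the gauge pin is hooked on the fork's outer step, drawn about 29 mm by geometry; I did not confirm the ring lines on camera after release.

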